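# Close the photometer: cover plate onto its pins, under the lip, bolt shot

### The arm

A 6-joint arm with a two-finger parallel gripper is mounted at the origin on the work surface. World frame = base frame: x ahead of the robot, y to its left, z up, the work surface at z = 0. Lengths are in m, angles in degrees, forces in N, time in s.
With the tool pointing down it reaches from about 0.3 to 0.75 m from the base axis. Payload 8.5 kg.
Tool frame: the origin (TCP) lies midway between the tips of the shut fingers; the grasp point (between the pads) lies 19 mm behind it; z points along the fingers, y is the line along which they close (so a half turn about z gives the same grasp; the last joint's range is limited). The gripper opens to 85 mm and grips with 20 to 120 N. Pads are 22 mm wide; open, the fingers measure 114 mm over their backs; the gripper's body (76 mm by 85 mm) begins 54 mm behind the grasp point. The pads swing forward as they close: fully open they stand 13 mm farther back than shut.
Start: joints at [-84.414, 21.807, 74.336, -0, 83.858, -12.336], TCP at [0.169, -0.523, 0.231] pointing down, gripper open.
Joint ranges: [-178.18, 178.18], [-50.72, 133.34], [12.68, 142.11], [-81.47, 261.47], [9.98, 163.14], [-165.26, 165.26]. Speed limits (degrees/s): [136.94, 136.94, 180, 180, 180, 180].

### API

Orientations are given as a 3x3 rotation matrix whose columns are the frame's x, y, z axes.
In Python, from rig import env gives the robot as it stands. The module is installed in compiled form; this text tells all that it offers.
- The arm moves only by the tool jog_arm, never from a script. Its argument "targets" is a list of rows, each a list of 6 numbers: the shift along the tool's x, y, z in cm, then the turn, a rotation vector about the tool's x, y, z in degrees. A call has 1 to 8 rows; each row is the pose to reach, as a shift and turn from the pose commanded when the call began, along the tool's axes at that moment; what a row does not reach only later rows make up. A row lasts 1/12 s, in which the tool goes at most 41.7 mm and 7.16 degrees, less where a joint would pass 70% of its speed; a pose out of reach is approached as far as the arm can. A call with a gripper value outside its range is refused whole. "hand" is the opening, from 0 (shut) to 1 (fully open), set as the call begins (left out, the last holds). The fingers move at their own pace and stop on an object; "newtons" is the grip in N (left out, the last holds). Time passes only in rows, so rows that repeat a pose let the fingers close. It gives the time, the measured TCP pose, the force, the opening and the grip force at its end, in the units of the state.
- env.observe(): the state, without advancing time (a new reading comes with each control period).
- env.get_image(name): name is "scene" or "top"; returns a dict with "frame" (384x512x3 uint8, red, green, blue), "depth" (384x512 float32, m along the optical axis (not along the pixel's ray), 0 where there is no reading), "fovy" (degrees; the focal length in pixels is half the picture's height over the tangent of half this angle, whatever the lens; pixels are square), "cx", "cy" (the principal point, pixels), "cam_to_world" (4x4, takes a point from camera to world coordinates). Camera axes: x right, y down, z forward; pixel columns grow to the right and rows downward; lengths in m; the calibration is good to about 2 mm. A picture is of the moment at which its call begins.
- env.close_job(): hands the job in; it is judged then, once.
Trained networks look in the newest picture that a camera, given by its name, has taken for a name from the list of things; names that differ only in an ending like _2 or _b are one class to them, and where a whole thing is asked for, a point or a joint stands for the part that bears it (a point fixed in the world has none). Each returns a list of dicts, best first, with "score" (0 to 1); they miss things now and then, are a little off and sometimes report something else, mostly with a low value. They report only what shows in the picture. A call takes as long as a camera call. They do not tell look-alikes from the thing itself.
- env.regions_of(camera, target): "pixels" (384x512 bool, what is visible of it) and "point" ([row, column] in pixels, amid what is visible of it).
The state is a dict: "time_s": time; "q": joint angles; "qvel": joint speeds; "joint_efforts": joint torques, N m; "position": TCP position; "tool_rot": TCP orientation; "ft_force": force on the tool from outside, world axes, zero at the start; "wrist_torque": the same for the moment, N m; "grip_width": finger opening in m; "gripper_force": force on a finger pad.
Only numpy, scipy, OpenCV 4.12 (cv2) and the standard library are available. Lean on these libraries where they do the work, as an engineer would, in place of code of your own. Each camera call takes 0.05 s, during which the arm holds its last target. There are 200 camera calls.

### The job

Close up the photometer on the bench. Draw its bolt fully back, lift the cover plate off the parking stand's pins by its grip and lower it - do not drop it - over the two pins on the photometer deck with its tongue towards the console, lying flat just in front of the slot, and let go of it there; then push the cover until its tongue is fully home in the slot under the console, and push the bolt fully across in front of the cover. Leave the flask, the bottle and the beaker standing where they are.

Things in the scene. Friction and masses are not known exactly. Their poses are not given: they have to be found in the camera images.
- housing: Photometer, fixed white box, 220 (x) x 250 (y) mm, with a grey console along its far edge. Origin: centre of its underside on the bench; +x from its front edge to the console. Deck 60 mm high from x=-110 to 40, with an open well (x -45..25, y -40..40). Console x 40..110, top at 92 mm. Two pins 10 mm thick, 18 mm tall, tapered tips, on the deck at (-20,-62) and (-20,62) mm.
- slot (a point): Middle of the lower edge of the slot's mouth, in the console's front face: housing (40,0,60) mm, housing's axes. The slot is 130 mm wide (y), 12 mm high from the deck up, 35 mm deep.
- home (a point): Where the cover's origin is when the cover is fully home: housing (-15,0,60) mm, on deck level, housing's axes (cover yaw = housing yaw). The pins then touch the front ends of the cover's slots and the tongue is 20 mm in the slot.
- setdown (a point): Where the cover's origin should be when it is first set down over the pins: housing (-40,0,60) mm, housing's axes. The pins leave it 5 mm play either way along x and 3 mm along y; the tongue's tip is then 5 mm short of the slot.
- cover: Loose aluminium plate, 0.25 kg, 5 mm thick, lying flat. Origin: underside, centre of the main rectangle, 100 (x) x 160 (y) mm. A tongue 110 mm wide continues it from x=50 to x=75. Two through slots along x, x=-10 to 30, 16 mm wide, centred at y=-62 and 62. On top a black bar grip 40 (x) x 16 (y) x 28 mm high (z 5..33), centred at x=0, y=0.
- stand: Wooden parking stand, fixed block 110 (x) x 170 (y) x 30 mm high; origin at the centre of its underside. Two pins like the photometer's, 18 mm tall, at (10,-62) and (10,62) mm on its top. The cover lies on it at the start, with the same yaw, pins through its slots.
- bolt (a joint): Bolt on the photometer's deck, m: 0 = drawn fully back, clear of the cover; 0.030 = fully across. Slides along the housing's -y. Flat steel bar 14 mm wide (housing x -82..-68), 12 mm high, 35 mm long, inner end at housing y = 90 mm minus the joint value. Starts across, where the cover would land on it. Stays where left (friction 1.5 N).
- bolt_knob (a point): Centre of the top of the bolt's upright round knob: 16 mm thick, from z=72 to z=105 mm over the bench; at housing x=-75 mm, y=115 mm minus the joint value.
- flask: Bystander: glass volumetric flask, belly 62 mm wide, narrow neck, 172 mm tall; origin at the centre of its underside.
- bottle: Bystander: amber glass bottle, 60 mm wide, 140 mm tall; origin at the centre of its underside.
- beaker: Bystander: glass beaker, 66 mm wide, 85 mm tall; origin at the centre of its underside.
Mind the look-alikes: they are no part of the job. Leave any blue look-alike of the cover alone.

How it is judged:
By the outcome, as a careful person would: the job done as asked, in the order asked, and still so for the second after the job is handed in, with the robot touching nothing.
It also fails if it takes over 72 s, if anything falls off the work surface, if the arm or the gripper's body presses on something with over 40 N, if the wrist force passes 120 N, or if a joint passes its speed limit or range.

## Working session

There is one attempt and no reset: what is moved stays moved. The work goes in short steps, Python scripts to look and compute and a tool call to move; the robot and the scene stay as the last step left them, time stands still between calls to the robot, and variables do not carry over. Pictures are saved under pics/ and viewed, at most 10 in all, crops included, and the job is handed in when it is done.

Besides the shell and the picture viewer there is one more tool, called after "Call:" by a JSON object that holds its "fn" and its "kwargs", one argument or row to a line. jog_arm: Moves the arm, as the interface text tells. Its arguments: {"type":"object","properties":{"targets":{"type":"array","items":{"type":"array","items":{"type":"number"}}},"hand":{"type":"number"},"newtons":{"type":"number"}},"required":["targets"]}

```bash
mkdir -p pics
cat > h.py <<'E'
import numpy as np, cv2
from rig import env
def cap(n):
    im=env.get_image(n); return im
def world(im):
    f=192/np.tan(np.radians(im["fovy"]/2)); v,u=np.mgrid[0:384,0:512]; d=im["depth"]
    P=np.stack([(u-im["cx"])*d/f,(v-im["cy"])*d/f,d],-1); M=np.array(im["cam_to_world"])
    return P@M[:3,:3].T+M[:3,3]
E
python3 - <<'E'
from h import *
ims={n:cap(n) for n in("scene","top")}
np.savez('im.npz',**{n:ims[n]["frame"] for n in ims},**{n+'W':world(ims[n]) for n in ims},**{n+'D':ims[n]["depth"] for n in ims})
for n in ims:
    im=ims[n]; W=world(im)
    cv2.imwrite(f'pics/{n}0.png',cv2.resize(im["frame"][:,:,::-1],(800,600)))
    print(n,im["fovy"],np.round(im["cam_to_world"],3).tolist())
    for t in("housing","cover","stand","bolt","bolt_knob","flask","bottle","beaker"):
        for r in env.regions_of(n,t):
            m=r["pixels"]&(im["depth"]>0); 
            print(t,round(r["score"],2),np.round(r["point"]),m.sum(),np.round(np.median(W[m],0),3))
s=env.observe();print(s["time_s"],np.round(s["tool_rot"],3).tolist(),s["position"])
E
```

```text
scene 42.02489964821681 [[-0.793, 0.335, -0.509, 1.432], [0.609, 0.471, -0.639, 1.019], [0.025, -0.816, -0.577, 1.066], [0.0, 0.0, 0.0, 1.0]]
housing 0.86 [246. 304.] 5448 [0.657 0.237 0.062]
cover 0.66 [146. 226.] 629 [ 0.451 -0.45   0.005]
cover 0.57 [181. 226.] 886 [ 0.604 -0.217  0.036]
stand 0.68 [191. 224.] 250 [ 0.638 -0.156  0.019]
bolt 0.41 [240. 346.] 104 [0.532 0.306 0.074]
bolt_knob 0.64 [237. 341.] 105 [0.531 0.304 0.076]
bottle 0.97 [283. 328.] 830 [0.68  0.399 0.08 ]
bottle 0.31 [180. 225.] 793 [ 0.603 -0.218  0.036]
beaker 0.67 [180. 187.] 461 [ 0.715 -0.261  0.058]
beaker 0.32 [284. 329.] 846 [0.68  0.399 0.077]
top 44.90601273100026 [[0.038, -0.975, 0.218, 0.321], [-0.999, -0.036, 0.012, -0.028], [-0.004, -0.218, -0.976, 1.336], [0.0, 0.0, 0.0, 1.0]]
housing 0.63 [182. 176.] 7412 [0.603 0.211 0.061]
cover 0.94 [193. 332.] 2060 [ 0.596 -0.231  0.035]
cover 0.55 [250. 412.] 2140 [ 0.441 -0.461  0.005]
stand 0.75 [184. 315.] 198 [ 0.618 -0.186  0.03 ]
bolt 0.44 [206. 137.] 120 [0.526 0.296 0.071]
flask 0.68 [197. 235.] 362 [0.562 0.04  0.051]
bottle 0.87 [158. 120.] 565 [0.655 0.374 0.092]
beaker 0.57 [151. 351.] 511 [ 0.72  -0.281  0.049]
0.9 [[0.951, 0.308, 0.0], [0.308, -0.951, -0.0], [0.0, 0.0, -1.0]] [ 0.16924294 -0.52331047  0.23132725]
```

View pics/top0.png

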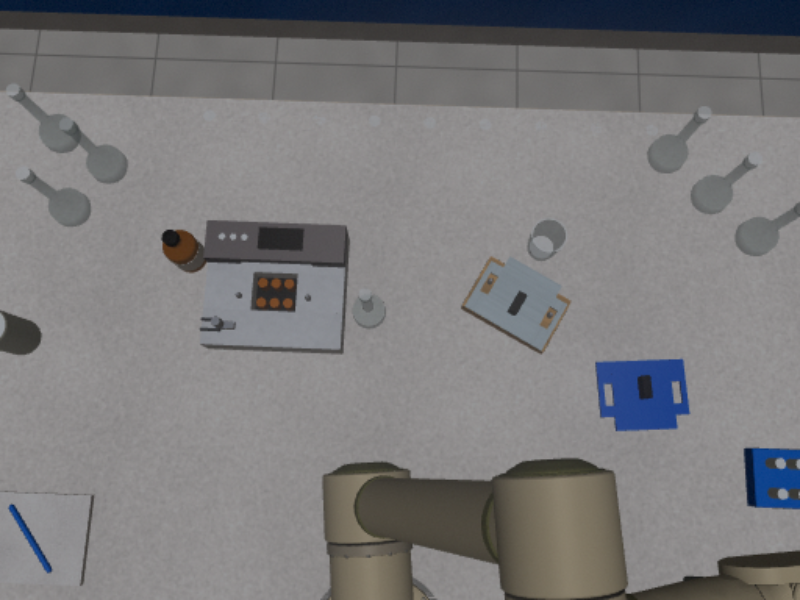

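Run:
```python
import numpy as np,cv2
d=np.load('im.npz'); 
a=cv2.resize(d['top'][120:300,90:470,::-1],(800,380),interpolation=cv2.INTER_CUBIC)
cv2.imwrite('pics/crop1.png',a)
```

```text
(no output)
```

View pics/crop1.png

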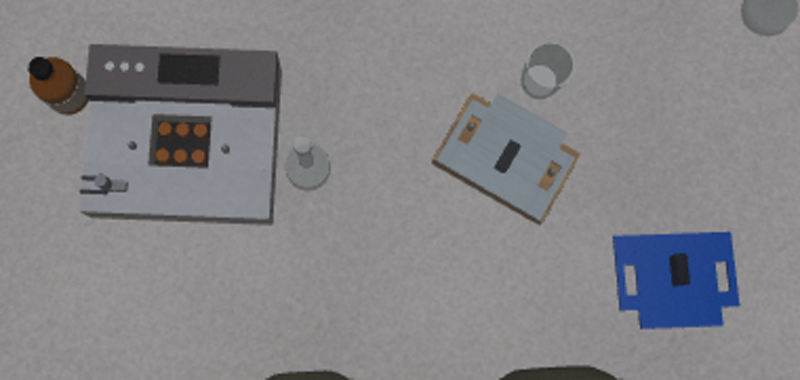

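View pics/scene0.png

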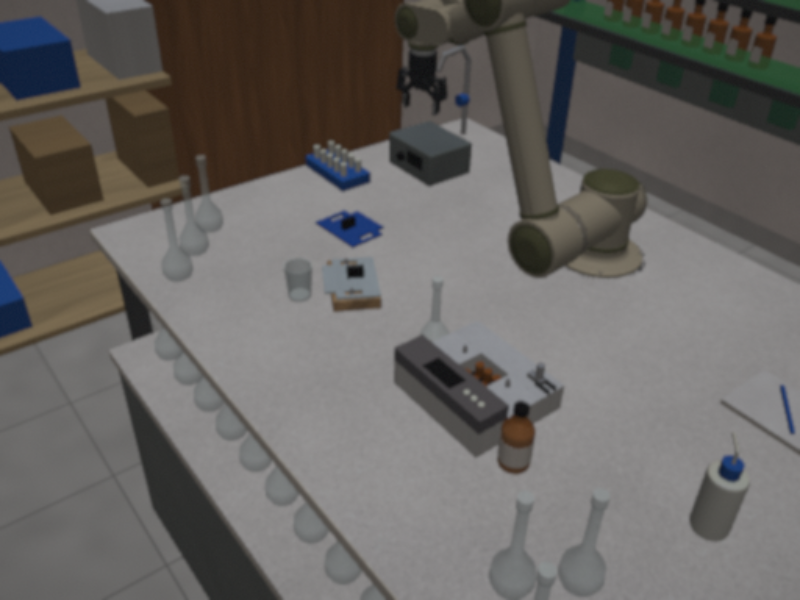

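The top view shows two covers: a silver plate on the wooden stand at (193,332), and a blue one on the bench at (250,412). The silver one fits, because it lies on the stand with the pins through its slots and its tongue points away from the robot. The crop confirms this. The blue one is the look-alike. The flask is at (197,235), the bottle at (158,120) and the beaker at (151,351).

```bash
cat >> h.py <<'E'
def ortho(im,x0,x1,y0,y1,z,s=0.0005):
    """rows: x decreasing, cols: y decreasing; returns image and depth-z map on plane z"""
    f=192/np.tan(np.radians(im["fovy"]/2)); M=np.linalg.inv(np.array(im["cam_to_world"]))
    xs=np.arange(x1,x0,-s); ys=np.arange(y1,y0,-s); X,Y=np.meshgrid(xs,ys,indexing='ij')
    C=np.stack([X,Y,0*X+z],-1)@M[:3,:3].T+M[:3,3]
    u=(C[...,0]/C[...,2]*f+im["cx"]).astype(np.float32); v=(C[...,1]/C[...,2]*f+im["cy"]).astype(np.float32)
    Z=world(im)[...,2].astype(np.float32)
    return cv2.remap(im["frame"],u,v,cv2.INTER_CUBIC),cv2.remap(Z,u,v,cv2.INTER_LINEAR),X,Y
def fit(score,X,Y,polys,p0,sig=3):
    """rigid fit of polygons [(pts,weight)] to score map by correlation"""
    from scipy.optimize import minimize
    s=cv2.GaussianBlur(score.astype(np.float32),(0,0),sig)
    step=X[0,0]-X[1,0]
    def g(p):
        R=np.array([[np.cos(p[2]),-np.sin(p[2])],[np.sin(p[2]),np.cos(p[2])]]); t=0
        for q,w in polys:
            W=np.array(q)/1000@R.T+p[:2]
            px=np.stack([(Y[0,0]-W[:,1])/step,(X[0,0]-W[:,0])/step],-1)
            m=np.zeros(s.shape,np.uint8); cv2.fillPoly(m,[np.round(px*16).astype(np.int32)],1,shift=4)
            t+=w*(s*m).sum()
        return -t
    best=None
    for sc in((.01,.1),(.003,.03),(.0015,.01)):
        r=minimize(g,p0,method='Nelder-Mead',options=dict(initial_simplex=[p0]+[np.array(p0)+d for d in np.diag([sc[0],sc[0],sc[1]])],xatol=1e-5,fatol=1e-3)); p0=r.x
    return p0,-r.fun
E
python3 - <<'E'
from h import *
im=cap("top")
# housing deck
A,Z,X,Y=ortho(im,.46,.76,.04,.36,.06)
print('deck z noise',np.std(Z[420:460,200:400]),np.median(Z[420:460,200:400]))
sc=np.where(abs(Z-.06)<.008,1.,-1.)
r=lambda a,b,c,d:[(a,c),(b,c),(b,d),(a,d)]
p,_=fit(sc,X,Y,[(r(-110,40,-125,125),1),(r(-45,25,-40,40),-1)],[.617,.21,0.]);print('housing',p[:2],np.degrees(p[2]))
def mark(A,X,Y,p,pts):
    R=np.array([[np.cos(p[2]),-np.sin(p[2])],[np.sin(p[2]),np.cos(p[2])]]);A=A[:,:,::-1].copy();st=.0005
    for q in pts:
        W=(np.array(q)/1000)@R.T+p[:2]; cv2.polylines(A,[np.round(np.stack([(Y[0,0]-W[:,1])/st,(X[0,0]-W[:,0])/st],-1)).astype(np.int32)],True,(0,0,255),1)
    return A
a1=mark(A,X,Y,p,[r(-110,40,-125,125),r(-45,25,-40,40),r(-22,-18,-64,-60),r(-22,-18,60,64),r(-82,-68,60,95)])
A,Z,X,Y=ortho(im,.48,.72,-.36,-.10,.035)
B=A.astype(float); hsv=cv2.cvtColor(A,cv2.COLOR_RGB2HSV)
print('cover z',np.median(Z[300:310,200:210]))
sc=np.where(abs(Z-.035)<.0125,1.,-1.)
wood=(B[...,0]-B[...,2]>12); sc[wood]=-1
cv=[(-50,-80),(50,-80),(50,-55),(75,-55),(75,55),(50,55),(50,80),(-50,80)]
sl=[r(-10,30,-70,-54),r(-10,30,54,70)]
p,_=fit(sc,X,Y,[(cv,1),(sl[0],-1),(sl[1],-1)],[.597,-.23,np.radians(-28)]);print('cover',p[:2],np.degrees(p[2]))
a2=mark(A,X,Y,p,[cv]+sl)
h=max(a1.shape[0],a2.shape[0]); o=np.zeros((h,a1.shape[1]+a2.shape[1],3),np.uint8)
o[:a1.shape[0],:a1.shape[1]]=a1;o[:a2.shape[0],a1.shape[1]:]=a2
print(o.shape);k=min(800/o.shape[1],600/o.shape[0]);cv2.imwrite('pics/fit.png',cv2.resize(o,None,fx=k*.999,fy=k*.999,interpolation=cv2.INTER_AREA))
E
```

```text
deck z noise 0.0017287926 0.059522018
housing [0.60254499 0.2121529 ] -0.11507453559718114
cover z 0.034548014
cover [ 0.58854922 -0.22496822] -29.03182040149747
(600, 1160, 3)
```

View pics/fit.png

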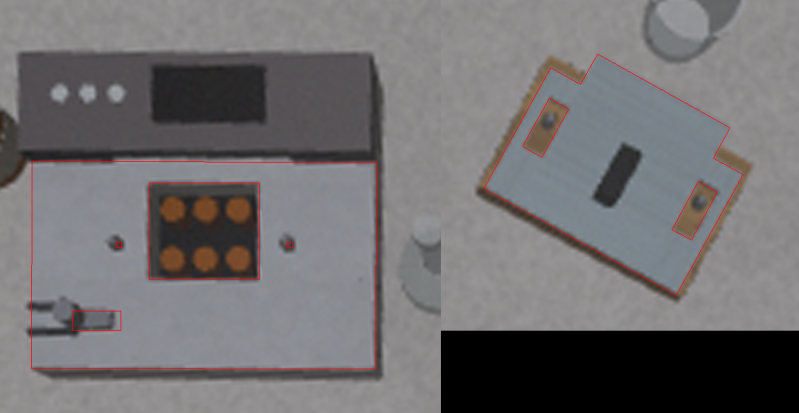

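The fits match the picture. The housing is at (0.6025, 0.2122) with yaw −0.1°, and the cover is at (0.5885, −0.2250) with yaw −29.0°. First I'll draw the bolt back by pushing its knob from the inner side with shut fingers.

Call:
{"fn": "jog_arm", "kwargs": {
  "targets": [
    [58.3, -63.7, 2, 0, 0, 18.1],
    [58.3, -63.7, 2, 0, 0, 18.1],
    [58.3, -63.7, 2, 0, 0, 18.1],
    [58.3, -63.7, 2, 0, 0, 18.1],
    [58.3, -63.7, 2, 0, 0, 18.1],
    [58.3, -63.7, 2, 0, 0, 18.1],
    [58.3, -63.7, 2, 0, 0, 18.1],
    [58.3, -63.7, 2, 0, 0, 18.1]
  ],
  "hand": 0
}}

```text
time_s: 1.62
position: [0.3079, -0.2183, 0.2238]
tool_rot: [[1.0, -0.004, 0.001], [-0.004, -1.0, -0.001], [0.001, 0.001, -1.0]]
ft_force: [1.0, 0.1, 1.1]
grip_width: 0.0002
gripper_force: 0.0
```

```bash
cat > go.py <<'E'
import sys
from h import *
from scipy.spatial.transform import Rotation as Ro
x,y,z,yaw=map(float,sys.argv[1:5]); s=env.observe(); R=np.array(s["tool_rot"]); p=np.array(s["position"])
c,q=np.cos(np.radians(yaw)),np.sin(np.radians(yaw)); T=np.array([[c,q,0],[q,-c,0],[0,0,-1]])
print('t',s["time_s"],'p',p.round(4),'F',np.round(s["ft_force"],1),'w',round(s["grip_width"],4))
print('shift',((np.array([x,y,z])-p)@R*100).round(2),'rot',Ro.from_matrix(R.T@T).as_rotvec(degrees=True).round(2))
E
python3 go.py .5276 .2623 .2 -0.115
```

```text
t 1.6167 p [ 0.3079 -0.2183  0.2238] F [1.  0.1 1.1] w 0.0002
shift [ 21.78 -48.15   2.36] rot [ 0.03 -0.03 -0.1 ]
```

Call:
{"fn": "jog_arm", "kwargs": {
  "targets": [
    [20, -48, 2, 0, 0, 0],
    [20, -48, 2, 0, 0, 0],
    [20, -48, 2, 0, 0, 0],
    [20, -48, 2, 0, 0, 0],
    [20, -48, 2, 0, 0, 0],
    [20, -48, 2, 0, 0, 0],
    [20, -48, 2, 0, 0, 0],
    [20, -48, 2, 0, 0, 0]
  ]
}}

```text
time_s: 2.28
position: [0.4371, 0.0892, 0.211]
tool_rot: [[1.0, -0.003, 0.001], [-0.003, -1.0, -0.0], [0.001, 0.0, -1.0]]
ft_force: [0.6, -2.0, 0.5]
grip_width: -0.0001
gripper_force: 0.0
```

```bash
python3 go.py .5276 .2623 .13 -0.115
```

```text
t 2.2833 p [0.4371 0.0892 0.211 ] F [ 0.6 -2.   0.5] w -0.0001
shift [  9.   -17.33   8.1 ] rot [ 0.01 -0.04 -0.04]
```

Call:
{"fn": "jog_arm", "kwargs": {
  "targets": [
    [9, -17, 2, 0, 0, 0],
    [9, -17, 2, 0, 0, 0],
    [9, -17, 2, 0, 0, 0],
    [9, -17, 2, 0, 0, 0],
    [9, -17, 2, 0, 0, 0],
    [9, -17, 7, 0, 0, 0],
    [9, -17, 9, 0, 0, 0],
    [9, -17, 9, 0, 0, 0]
  ]
}}

```text
time_s: 2.95
position: [0.5246, 0.2564, 0.1153]
tool_rot: [[1.0, -0.002, -0.01], [-0.002, -1.0, -0.003], [-0.01, 0.003, -1.0]]
ft_force: [-0.1, 0.1, -0.7]
grip_width: -0.0001
gripper_force: 0.0
```

```bash
python3 go.py .5276 .2623 .08 -0.115
```

```text
t 2.95 p [0.5246 0.2564 0.1153] F [-0.1  0.1 -0.7] w -0.0001
shift [ 0.33 -0.6   3.52] rot [ 0.15  0.58 -0.02]
```

Call:
{"fn": "jog_arm", "kwargs": {
  "targets": [
    [0.3, 0, 1.8, 0, 0.6, 0],
    [0.3, 0, 3.5, 0, 0.6, 0],
    [0.3, 0, 3.5, 0, 0.6, 0],
    [0.3, -1, 3.5, 0, 0.6, 0],
    [0.3, -1.8, 3.5, 0, 0.6, 0],
    [0.3, -2.5, 3.5, 0, 0.6, 0],
    [0.3, -3.2, 3.5, 0, 0.6, 0],
    [0.3, -4.0, 3.5, 0, 0.6, 0]
  ]
}}

```text
time_s: 3.62
position: [0.5307, 0.2975, 0.0868]
tool_rot: [[1.0, -0.003, 0.012], [-0.003, -1.0, 0.0], [0.012, -0.0, -1.0]]
ft_force: [-0.7, -2.4, 2.0]
grip_width: 0.0
gripper_force: 0.9
```

Call:
{"fn": "jog_arm", "kwargs": {
  "targets": [
    [0, -0.3, 0, 0, -0.7, 0],
    [0, -0.5, 0, 0, -0.7, 0],
    [0, -0.7, 0, 0, -0.7, 0],
    [0, -0.8, 0, 0, -0.7, 0],
    [0, -0.9, 0, 0, -0.7, 0],
    [0, -0.9, 0, 0, -0.7, 0]
  ]
}}

```text
time_s: 4.12
position: [0.5305, 0.3055, 0.0858]
tool_rot: [[1.0, -0.003, -0.002], [-0.003, -1.0, -0.0], [-0.002, 0.0, -1.0]]
ft_force: [-0.9, -1.2, 0.5]
grip_width: -0.0001
gripper_force: 0.6
```

Call:
{"fn": "jog_arm", "kwargs": {
  "targets": [
    [0, -0.15, 0, 0, 0, 0],
    [0, -0.3, 0, 0, 0, 0],
    [0, -0.3, 0, 0, 0, 0]
  ]
}}

```text
time_s: 4.37
position: [0.5305, 0.3063, 0.0858]
tool_rot: [[1.0, -0.003, -0.003], [-0.003, -1.0, -0.005], [-0.003, 0.005, -1.0]]
ft_force: [-1.2, -13.7, 3.8]
grip_width: -0.0003
gripper_force: 6.8
```

Call:
{"fn": "jog_arm", "kwargs": {
  "targets": [
    [0, 1, 0, 0, 0, 0],
    [0, 1.5, -3, 0, 0, 0],
    [0, 3, -7, 0, 0, 0],
    [0, 5, -11, 0, 0, 0],
    [0, 9, -15, 0, 0, 0],
    [0, 13, -15, 0, 0, 7],
    [0, 17, -15, 0, 0, 14],
    [0, 21, -15, 0, 0, 21]
  ],
  "hand": 0.5
}}

```text
time_s: 5.03
position: [0.5299, 0.1067, 0.2368]
tool_rot: [[0.931, -0.366, 0.001], [-0.366, -0.931, 0.001], [0.001, -0.001, -1.0]]
ft_force: [1.7, -0.5, 0.3]
grip_width: 0.0425
gripper_force: 0.0
```

```bash
python3 go.py .5885 -.2250 .15 -29.03
```

```text
t 5.0333 p [0.5299 0.1067 0.2368] F [ 1.7 -0.5  0.3] w 0.0425
shift [17.59 28.73  8.67] rot [-0.05 -0.03  7.56]
```

Call:
{"fn": "jog_arm", "kwargs": {
  "targets": [
    [17.6, 28.7, 0, 0, 0, 7.5],
    [17.6, 28.7, 0, 0, 0, 7.5],
    [17.6, 28.7, 0, 0, 0, 7.5],
    [17.6, 28.7, 0, 0, 0, 7.5],
    [17.6, 28.7, 0, 0, 0, 7.5],
    [17.6, 28.7, 0, 0, 0, 7.5],
    [17.6, 28.7, 4, 0, 0, 7.5],
    [17.6, 28.7, 8, 0, 0, 7.5]
  ]
}}

```text
time_s: 5.7
position: [0.5877, -0.2046, 0.1877]
tool_rot: [[0.876, -0.482, 0.005], [-0.482, -0.876, -0.004], [0.007, 0.001, -1.0]]
ft_force: [1.0, -0.3, -0.7]
grip_width: 0.0425
gripper_force: 0.0
```

```bash
python3 go.py .5885 -.2250 .1 -29.03
```

```text
t 5.7 p [ 0.5877 -0.2046  0.1877] F [ 1.  -0.3 -0.7] w 0.0425
shift [1.   1.74 8.77] rot [ 0.04 -0.38  0.23]
```

Call:
{"fn": "jog_arm", "kwargs": {
  "targets": [
    [0, 0, 0, 0, 0, 0],
    [0, 0, 0, 0, 0, 0],
    [0, 0, 0, 0, 0, 0]
  ]
}}

```text
time_s: 5.95
position: [0.5864, -0.1999, 0.1858]
tool_rot: [[0.877, -0.48, -0.001], [-0.48, -0.877, 0.0], [-0.001, 0.0, -1.0]]
ft_force: [0.5, 0.5, 0.9]
grip_width: 0.0431
gripper_force: 0.0
```

```bash
python3 go.py .5885 -.2250 .08 -29.03
```

```text
t 5.95 p [ 0.5864 -0.1999  0.1858] F [0.5 0.5 0.9] w 0.0431
shift [ 1.4   2.1  10.58] rot [0.01 0.06 0.36]
```

Call:
{"fn": "jog_arm", "kwargs": {
  "targets": [
    [1.4, 2.1, 2, 0, 0, 0.4],
    [1.4, 2.1, 5, 0, 0, 0.4],
    [1.4, 2.1, 8, 0, 0, 0.4],
    [1.4, 2.1, 10.6, 0, 0, 0.4],
    [1.4, 2.1, 10.6, 0, 0, 0.4],
    [1.4, 2.1, 10.6, 0, 0, 0.4]
  ]
}}

```text
time_s: 6.45
position: [0.5887, -0.2245, 0.0803]
tool_rot: [[0.875, -0.485, -0.001], [-0.485, -0.875, 0.0], [-0.001, 0.001, -1.0]]
ft_force: [0.1, 0.4, 1.0]
grip_width: 0.0428
gripper_force: 0.0
```

```bash
python3 go.py .5885 -.2250 .038 -29.03
```

```text
t 6.45 p [ 0.5887 -0.2245  0.0803] F [0.1 0.4 1. ] w 0.0428
shift [0.01 0.05 4.23] rot [0.03 0.07 0.03]
```

Call:
{"fn": "jog_arm", "kwargs": {
  "targets": [
    [0, 0, 1.5, 0, 0, 0],
    [0, 0, 3, 0, 0, 0],
    [0, 0, 3.8, 0, 0, 0],
    [0, 0, 4.2, 0, 0, 0],
    [0, 0, 4.2, 0, 0, 0],
    [0, 0, 4.2, 0, 0, 0]
  ]
}}

```text
time_s: 6.95
position: [0.5888, -0.2257, 0.0386]
tool_rot: [[0.874, -0.486, 0.0], [-0.486, -0.874, -0.001], [0.001, 0.001, -1.0]]
ft_force: [0.8, 0.9, 0.4]
grip_width: 0.0429
gripper_force: 0.0
```

Call:
{"fn": "jog_arm", "kwargs": {
  "targets": [
    [0, 0, 0, 0, 0, 0],
    [0, 0, 0, 0, 0, 0],
    [0, 0, 0, 0, 0, 0],
    [0, 0, 0, 0, 0, 0],
    [0, 0, 0, 0, 0, 0],
    [0, 0, 0, 0, 0, 0]
  ],
  "hand": 0,
  "newtons": 60
}}

```text
time_s: 7.45
position: [0.5886, -0.2258, 0.0384]
tool_rot: [[0.874, -0.486, -0.0], [-0.486, -0.874, -0.001], [0.0, 0.001, -1.0]]
ft_force: [-1.4, -0.0, 6.1]
grip_width: 0.0148
gripper_force: 60.5
```

Call:
{"fn": "jog_arm", "kwargs": {
  "targets": [
    [0, 0, -0.5, 0, 0, 0],
    [0, 0, -1.5, 0, 0, 0],
    [0, 0, -3, 0, 0, 0],
    [0, 0, -5.5, 0, 0, 0],
    [0, 0, -9, 0, 0, 0],
    [0, 0, -13, 0, 0, 0],
    [0, 0, -17, 0, 0, 0],
    [0, 0, -20, 0, 0, 0]
  ]
}}

```text
time_s: 8.12
position: [0.5885, -0.2254, 0.2415]
tool_rot: [[0.874, -0.486, 0.001], [-0.486, -0.874, -0.002], [0.002, 0.001, -1.0]]
ft_force: [0.8, -0.5, -3.0]
grip_width: 0.0149
gripper_force: 59.2
```

Call:
{"fn": "jog_arm", "kwargs": {
  "targets": [
    [0, 0, -0.5, 0, 0, 0],
    [0, 0, -1, 0, 0, 0],
    [0, 0, -1, 0, 0, 0],
    [0, 0, -1, 0, 0, 0]
  ]
}}

```text
time_s: 8.45
position: [0.588, -0.2252, 0.2454]
tool_rot: [[0.874, -0.486, -0.005], [-0.486, -0.874, 0.002], [-0.005, 0.001, -1.0]]
ft_force: [0.7, -0.5, -3.5]
grip_width: 0.0152
gripper_force: 59.2
```

```bash
cat > cov.py <<'E'
from h import *
import sys
im=cap("top"); s=env.observe(); p=np.array(s["position"]); R=np.array(s["tool_rot"])
W=world(im); zc=float(sys.argv[1])
A,Z,X,Y=ortho(im,p[0]-.13,p[0]+.13,p[1]-.13,p[1]+.13,zc)
sc=np.where(abs(Z-zc)<.02,1.,-1.)
r=lambda a,b,c,d:[(a,c),(b,c),(b,d),(a,d)]
cv=[(-50,-80),(50,-80),(50,-55),(75,-55),(75,55),(50,55),(50,80),(-50,80)]
sl=[r(-10,30,-70,-54),r(-10,30,54,70)]
q,_=fit(sc,X,Y,[(cv,1),(sl[0],-1),(sl[1],-1)],[p[0],p[1],np.arctan2(R[1,0],R[0,0])])
m=abs(Z-zc)<.02; 
print('cover',q[:2].round(4),'yaw',np.degrees(q[2]).round(2),'z med',np.median(Z[m]).round(4),'tcp',p.round(4),'toolyaw',np.degrees(np.arctan2(R[1,0],R[0,0])).round(2),'F',np.round(s["ft_force"],1),'t',s["time_s"])
# planar fit -> tilt
a=np.c_[X[m],Y[m],np.ones(m.sum())]; print('tilt',np.linalg.lstsq(a,Z[m],rcond=None)[0][:2].round(3))
c,n=np.cos(q[2]),np.sin(q[2]); o=A[:,:,::-1].copy()
for g in [cv]+sl:
    w=np.array(g)/1000@np.array([[c,n],[-n,c]])+q[:2]; cv2.polylines(o,[np.round(np.stack([(Y[0,0]-w[:,1]),(X[0,0]-w[:,0])],-1)/.0005).astype(np.int32)],True,(0,0,255),1)
cv2.imwrite(sys.argv[2],o)
E
python3 cov.py .248 pics/lift.png
```

```text
cover [ 0.5885 -0.2237] yaw -28.67 z med 0.2419 tcp [ 0.588  -0.2253  0.2452] toolyaw -29.08 F [ 0.   1.  -3.3] t 8.5
tilt [-0.018 -0.033]
```

View pics/lift.png

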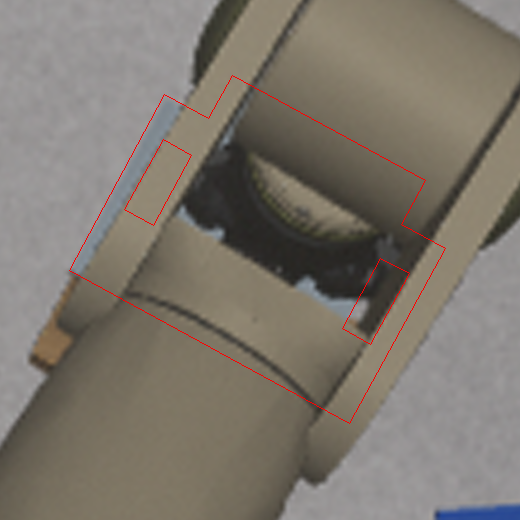

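The cover hangs in the gripper. The arm hides most of it, but the visible edge agrees with the outline, and the wrist reads −3.3 N. Next I carry it over to the photometer.

Call:
{"fn": "jog_arm", "kwargs": {
  "targets": [
    [-0.7, -1.1, 0, 0, 0, -0.9],
    [-2.1, -3.3, 0, 0, 0, -2.6],
    [-3.8, -5.9, 0, 0, 0, -4.6],
    [-5.6, -8.9, 0, 0, 0, -7],
    [-7.5, -11.8, 0, 0, 0, -9.3],
    [-9.4, -14.8, 0, 0, 0, -11.6],
    [-11.3, -17.8, 0, 0, 0, -13.9],
    [-13.1, -20.7, 0, 0, 0, -16.2]
  ]
}}

```text
time_s: 9.17
position: [0.5736, 0.0216, 0.2463]
tool_rot: [[0.976, -0.22, -0.004], [-0.22, -0.976, 0.001], [-0.004, 0.0, -1.0]]
ft_force: [0.4, -0.6, -3.6]
grip_width: 0.0151
gripper_force: 59.1
```

```bash
python3 go.py .563 .2122 .24 -0.115
```

```text
t 9.1667 p [0.5736 0.0216 0.2463] F [ 0.4 -0.6 -3.6] w 0.0151
shift [ -5.22 -18.36   0.65] rot [-1.000e-02  2.200e-01 -1.259e+01]
```

Call:
{"fn": "jog_arm", "kwargs": {
  "targets": [
    [-1, -3.5, 0, 0, 0.2, -2.4],
    [-2, -7, 0, 0, 0.2, -4.8],
    [-3, -10.5, 0, 0, 0.2, -7.2],
    [-4, -14, 0, 0, 0.2, -9.6],
    [-4.8, -16.8, 0, 0, 0.2, -11.5],
    [-5.2, -18.4, 0, 0, 0.2, -12.6],
    [-5.2, -18.4, 0, 0, 0.2, -12.6],
    [-5.2, -18.4, 0, 0, 0.2, -12.6]
  ]
}}

```text
time_s: 9.83
position: [0.5642, 0.211, 0.2462]
tool_rot: [[1.0, -0.003, -0.0], [-0.003, -1.0, -0.001], [-0.0, 0.001, -1.0]]
ft_force: [0.4, -0.4, -3.0]
grip_width: 0.0151
gripper_force: 59.2
```

```bash
python3 go.py .563 .2122 .15 -0.115
```

```text
t 9.8333 p [0.5642 0.211  0.2462] F [ 0.4 -0.4 -3. ] w 0.0151
shift [-0.11 -0.12  9.62] rot [ 0.05  0.02 -0.04]
```

Lower to just above the pins and check there.

Call:
{"fn": "jog_arm", "kwargs": {
  "targets": [
    [-0.1, -0.1, 2, 0, 0, 0],
    [-0.1, -0.1, 5, 0, 0, 0],
    [-0.1, -0.1, 8, 0, 0, 0],
    [-0.1, -0.1, 11, 0, 0, 0],
    [-0.1, -0.1, 13.5, 0, 0, 0],
    [-0.1, -0.1, 15, 0, 0, 0],
    [-0.1, -0.1, 15, 0, 0, 0],
    [-0.1, -0.1, 15, 0, 0, 0]
  ]
}}

```text
time_s: 10.5
position: [0.5641, 0.2101, 0.097]
tool_rot: [[1.0, -0.006, 0.0], [-0.006, -1.0, -0.001], [0.0, 0.001, -1.0]]
ft_force: [0.0, -0.9, -3.3]
grip_width: 0.015
gripper_force: 59.1
```

```bash
python3 go.py .563 .2122 .0864 -0.115; python3 cov.py .093 pics/pre.png
python3 - <<'E'
from h import *
a=cap("scene")["frame"][180:320,220:400,::-1]; cv2.imwrite('pics/pre_s.png',cv2.resize(a,(774,600),interpolation=cv2.INTER_CUBIC))
E
```

```text
t 10.5 p [0.5641 0.2101 0.097 ] F [ 0.  -0.9 -3.3] w 0.015
shift [-0.12 -0.21  1.06] rot [ 0.05 -0.01 -0.23]
cover [0.5699 0.2095] yaw -3.69 z med 0.0922 tcp [0.5647 0.2104 0.0981] toolyaw -0.33 F [ 0.6  0.7 -3.3] t 10.55
tilt [-0.004  0.015]
```

View pics/pre_s.png

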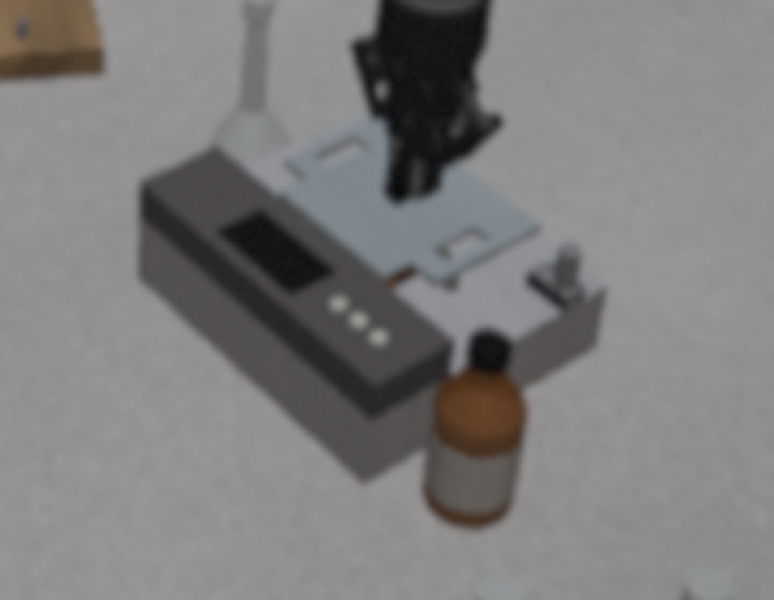

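The scene view shows the bolt drawn back and the cover level over the deck, with its tongue towards the console. I'll measure the cover's pose from this camera before lowering.

Run:
```python
from h import *
im=cap("scene"); s=env.observe(); p=np.array(s["position"]); zc=p[2]-.0084+.005; print(p.round(4))
A,Z,X,Y=ortho(im,p[0]-.13,p[0]+.13,p[1]-.13,p[1]+.13,zc)
g=A.astype(float).mean(2); print(zc,np.median(Z[(abs(Z-zc)<.01)&(g>105)]))
R=np.array([[1,-.0],[0,1]]);r=lambda a,b,c,d:[(a,c),(b,c),(b,d),(a,d)]
cv=[(-50,-80),(50,-80),(50,-55),(75,-55),(75,55),(50,55),(50,80),(-50,80)];sl=[r(-10,30,-70,-54),r(-10,30,54,70)]
sc=np.where((abs(Z-zc)<.012)&(g>105),1.,-1.)
# ignore gripper-occluded area
reg=[(-50,-80),(-50,-20),(-50,80)]
occ=(Z>zc+.012); sc[cv2.dilate(occ.astype(np.uint8),np.ones((9,9)))>0]=0
q,f=fit(sc,X,Y,[(cv,1),(sl[0],-1),(sl[1],-1)],[p[0],p[1],0.]);print('cover',q[:2].round(4),np.degrees(q[2]).round(2))
# pins on deck seen in the same view: y edges of housing deck for camera-to-camera check
o=A[:,:,::-1].copy();c,n=np.cos(q[2]),np.sin(q[2])
for g_ in [cv]+sl:
    w=np.array(g_)/1000@np.array([[c,n],[-n,c]])+q[:2]; cv2.polylines(o,[np.round(np.stack([(Y[0,0]-w[:,1]),(X[0,0]-w[:,0])],-1)/.0005).astype(np.int32)],True,(0,0,255),1)
cv2.imwrite('pics/pre_fit.png',o)
A,Z,X,Y=ortho(im,.46,.76,.04,.36,.06)
cv2.imwrite('pics/x.png',A[:,:,::-1])
```

```text
[0.565  0.2107 0.0988]
0.09542997917415749 0.09619643
cover [0.5669 0.2137] -0.38
```

View pics/pre_fit.png

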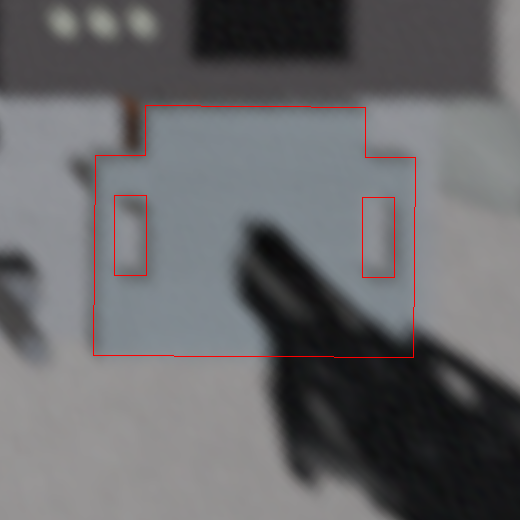

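Run:
```python
from h import *
for n in("scene","top"):
    im=cap(n); A,Z,X,Y=ortho(im,.60,.78,.04,.38,.092); g=A.astype(float).mean(2)
    sc=np.where((abs(Z-.092)<.012)&(g<115),1.,-1.); m=(g>115)&(abs(Z-.092)<.012)
    r=[(40,-125),(110,-125),(110,125),(40,125)]
    if n=="top": sc[Z>.11]=0
    q,f=fit(sc,X,Y,[(r,1)],[.6025,.2122,-.002]);print(n,q[:2].round(4),np.degrees(q[2]).round(2))
for i in range(4): print(np.array(env.observe()["position"]).round(4)); cap("top")
```

```text
scene [0.6064 0.2188] -0.49
top [0.6008 0.2124] -0.26
[0.5647 0.2109 0.0986]
[0.5646 0.211  0.0984]
[0.5645 0.211  0.0981]
[0.5644 0.211  0.0979]
```

Call:
{"fn": "jog_arm", "kwargs": {
  "targets": [
    [-0.26, -0.08, 0, 0, 0, -0.2],
    [-0.26, -0.08, 0, 0, 0, -0.2],
    [-0.26, -0.08, 0.5, 0, 0, -0.2],
    [-0.26, -0.08, 1.0, 0, 0, -0.2],
    [-0.26, -0.08, 1.4, 0, 0, -0.2],
    [-0.26, -0.08, 1.7, 0, 0, -0.2],
    [-0.26, -0.08, 1.7, 0, 0, -0.2],
    [-0.26, -0.08, 1.7, 0, 0, -0.2]
  ]
}}

```text
time_s: 11.62
position: [0.5616, 0.2117, 0.08]
tool_rot: [[1.0, -0.001, 0.001], [-0.001, -1.0, -0.0], [0.001, 0.0, -1.0]]
ft_force: [-0.4, 0.2, -3.7]
grip_width: 0.0149
gripper_force: 59.1
```

Call:
{"fn": "jog_arm", "kwargs": {
  "targets": [
    [0, 0, 0.25, 0, 0, 0],
    [0, 0, 0.5, 0, 0, 0],
    [0, 0, 0.7, 0, 0, 0],
    [0, 0, 0.85, 0, 0, 0],
    [0, 0, 0.95, 0, 0, 0],
    [0, 0, 1.05, 0, 0, 0],
    [0, 0, 1.05, 0, 0, 0]
  ]
}}

```text
time_s: 12.2
position: [0.5616, 0.2117, 0.0696]
tool_rot: [[1.0, -0.001, 0.001], [-0.001, -1.0, -0.0], [0.001, 0.0, -1.0]]
ft_force: [0.1, -1.1, -2.9]
grip_width: 0.0149
gripper_force: 59.1
```

Call:
{"fn": "jog_arm", "kwargs": {
  "targets": [
    [0, 0, 0.07, 0, 0, 0],
    [0, 0, 0.14, 0, 0, 0],
    [0, 0, 0.2, 0, 0, 0],
    [0, 0, 0.2, 0, 0, 0]
  ]
}}

```text
time_s: 12.53
position: [0.5618, 0.2118, 0.0683]
tool_rot: [[1.0, -0.001, 0.002], [-0.001, -1.0, -0.0], [0.002, 0.0, -1.0]]
ft_force: [-1.0, 0.3, 2.6]
grip_width: 0.0148
gripper_force: 60.0
```

Contact is at the expected height, so I let go and look.

Call:
{"fn": "jog_arm", "kwargs": {
  "targets": [
    [0, 0, 0, 0, 0, 0],
    [0, 0, 0, 0, 0, 0],
    [0, 0, 0, 0, 0, 0],
    [0, 0, 0, 0, 0, 0],
    [0, 0, -2, 0, 0, 0],
    [0, 0, -5, 0, 0, 0],
    [-3, 0, -7, 0, 0, 0],
    [-7, 0, -7, 0, 0, 0]
  ],
  "hand": 0.5
}}

```text
time_s: 13.2
position: [0.4945, 0.212, 0.1412]
tool_rot: [[1.0, -0.003, 0.011], [-0.003, -1.0, 0.001], [0.011, -0.001, -1.0]]
ft_force: [-0.1, 0.4, 0.0]
grip_width: 0.0427
gripper_force: 0.0
```

Call:
{"fn": "jog_arm", "kwargs": {
  "targets": [
    [-3, 0, 0, 0, 0, 0],
    [-6, 0, 0, 0, 0, 0],
    [-8, 0, 0, 0, 0, 0],
    [-8, 0, 0, 0, 0, 0],
    [-8, 0, 0, 0, 0, 0]
  ],
  "hand": 0
}}

```text
time_s: 13.62
position: [0.4114, 0.2122, 0.138]
tool_rot: [[1.0, -0.001, 0.003], [-0.001, -1.0, -0.0], [0.003, 0.0, -1.0]]
ft_force: [0.1, -0.1, 1.2]
grip_width: 0.0001
gripper_force: 0.0
```

```bash
cat > cov2.py <<'E'
from h import *
import sys
im=cap("top"); A,Z,X,Y=ortho(im,.44,.76,.04,.36,.065)
hsv=cv2.cvtColor(A,cv2.COLOR_RGB2HSV); B=A.astype(float); c=B[...,2]-B[...,0]
print('blueness',[np.round(np.median(c[a:a+10,b:b+10]),1) for a,b in((560,100),(400,250),(560,400))])
o=A[:,:,::-1].copy()
sc=np.where((c>float(sys.argv[2]))&(abs(Z-.065)<.012),1.,-1.); sc[Z>.077]=0
r=lambda a,b,c,d:[(a,c),(b,c),(b,d),(a,d)]
cv=[(-50,-80),(50,-80),(50,-55),(75,-55),(75,55),(50,55),(50,80),(-50,80)];sl=[r(-10,30,-70,-54),r(-10,30,54,70)]
q,_=fit(sc,X,Y,[(cv,1),(sl[0],-1),(sl[1],-1)],[.565,.2122,-.002])
h=np.array([.6025,.2122]); print('cover',q[:2].round(4),np.degrees(q[2]).round(2),'in housing mm',((q[:2]-h)*1000).round(1))
cc,n=np.cos(q[2]),np.sin(q[2])
for g in [cv]+sl:
    w=np.array(g)/1000@np.array([[cc,n],[-n,cc]])+q[:2]; cv2.polylines(o,[np.round(np.stack([(Y[0,0]-w[:,1]),(X[0,0]-w[:,0])],-1)/.0005).astype(np.int32)],True,(0,0,255),1)
cv2.imwrite(sys.argv[1],o[:600])
E
python3 cov2.py pics/set.png 6; python3 go.py .48 .2122 .15 -0.115
```

```text
blueness [np.float64(-24.5), np.float64(18.0), np.float64(-3.0)]
cover [0.5661 0.2143] -1.85 in housing mm [-36.4   2.1]
t 13.6667 p [0.4123 0.2121 0.1379] F [ 0.1 -0.6  0. ] w 0.0001
shift [ 6.78 -0.02 -1.19] rot [ 0.01 -0.18  0.04]
```

View pics/set.png

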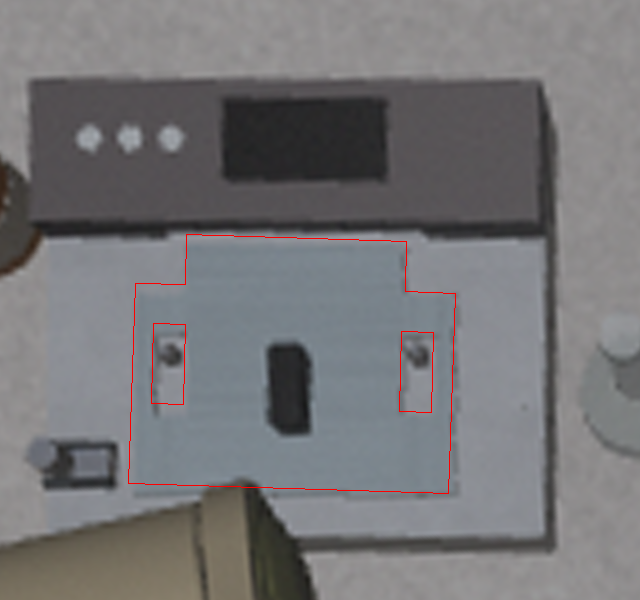

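The cover lies flat with both pins in its slots at (350,170) and (350,415). The outline is skewed only because the arm hides the cover's front edge. Next I push the grip's front face with shut fingers.

Call:
{"fn": "jog_arm", "kwargs": {
  "targets": [
    [3.5, 0, 0, 0, -0.1, 0],
    [7, 0, 1, 0, -0.1, 0],
    [10, 0, 3.5, 0, -0.1, 0],
    [10.3, 0, 6, 0, -0.1, 0],
    [10.3, 0, 6.2, 0, -0.1, 0],
    [10.3, 0, 6.2, 0, -0.1, 0],
    [10.3, 0, 6.2, 0, -0.1, 0]
  ]
}}

```text
time_s: 14.25
position: [0.5148, 0.2119, 0.0766]
tool_rot: [[1.0, -0.001, 0.0], [-0.001, -1.0, -0.0], [0.0, 0.0, -1.0]]
ft_force: [-0.5, 0.1, 0.3]
grip_width: 0.0002
gripper_force: 0.0
```

Call:
{"fn": "jog_arm", "kwargs": {
  "targets": [
    [0.6, 0, 0, 0, 0, 0],
    [1.2, 0, 0, 0, 0, 0],
    [1.7, 0, 0, 0, 0, 0],
    [2.2, 0, 0, 0, 0, 0],
    [2.6, 0, 0, 0, 0, 0],
    [3, 0, 0, 0, 0, 0],
    [3.4, 0, 0, 0, 0, 0],
    [3.6, 0, 0, 0, 0, 0]
  ]
}}

```text
time_s: 14.92
position: [0.5511, 0.2118, 0.0758]
tool_rot: [[1.0, -0.001, -0.0], [-0.001, -1.0, -0.0], [-0.0, 0.0, -1.0]]
ft_force: [-5.0, -0.7, 4.3]
grip_width: 0.0001
gripper_force: 2.4
```

Call:
{"fn": "jog_arm", "kwargs": {
  "targets": [
    [0.2, 0, 0, 0, 0, 0],
    [0.4, 0, 0, 0, 0, 0],
    [0.5, 0, 0, 0, 0, 0],
    [0.6, 0, 0, 0, 0, 0],
    [0.6, 0, 0, 0, 0, 0]
  ]
}}

```text
time_s: 15.33
position: [0.5568, 0.2118, 0.0757]
tool_rot: [[1.0, -0.001, 0.0], [-0.001, -1.0, -0.0], [0.0, 0.0, -1.0]]
ft_force: [-3.8, -0.6, 3.7]
grip_width: 0.0002
gripper_force: 2.0
```

Call:
{"fn": "jog_arm", "kwargs": {
  "targets": [
    [0.1, 0, 0, 0, 0, 0],
    [0.2, 0, 0, 0, 0, 0],
    [0.3, 0, 0, 0, 0, 0],
    [0.3, 0, 0, 0, 0, 0]
  ]
}}

```text
time_s: 15.67
position: [0.557, 0.2118, 0.0757]
tool_rot: [[1.0, -0.001, -0.006], [-0.001, -1.0, -0.001], [-0.006, 0.001, -1.0]]
ft_force: [-16.5, -1.4, 11.3]
grip_width: -0.0001
gripper_force: 8.1
```

The cover stopped at the expected position with 16 N against it. Retreat, then move to the outer side of the knob.

Call:
{"fn": "jog_arm", "kwargs": {
  "targets": [
    [-1.5, 0, 0, 0, 0.3, 0],
    [-2.9, 0, -2, 0, 0.3, 0],
    [-2.9, -1, -5, 0, 0.3, 0],
    [-2.9, -5, -6, 0, 0.3, 0],
    [-2.9, -9, -6, 0, 0.3, 0],
    [-2.9, -13, -6, 0, 0.3, 0],
    [-2.9, -15.5, -6, 0, 0.3, 0],
    [-2.9, -15.5, -6, 0, 0.3, 0]
  ]
}}

```text
time_s: 16.33
position: [0.5307, 0.3714, 0.1353]
tool_rot: [[1.0, 0.003, 0.007], [0.003, -1.0, 0.002], [0.007, -0.001, -1.0]]
ft_force: [-0.1, -0.4, 0.1]
grip_width: 0.0001
gripper_force: 0.0
```

```bash
python3 go.py .528 .365 .082 -0.115; python3 cov2.py pics/home.png 6
python3 - <<'E'
from h import *
a=cap("scene")["frame"][180:320,220:400,::-1]; a=cv2.resize(a,(500,389),interpolation=cv2.INTER_CUBIC)
b=cv2.imread('pics/home.png'); b=cv2.resize(b,(300,281)); o=np.zeros((389,800,3),np.uint8);o[:,:500]=a;o[:281,500:]=b
cv2.imwrite('pics/home2.png',o)
E
```

```text
t 16.3333 p [0.5307 0.3714 0.1353] F [-0.1 -0.4  0.1] w 0.0001
shift [-0.31  0.65  5.32] rot [-0.09 -0.42  0.28]
blueness [np.float64(-1.5), np.float64(18.0), np.float64(-1.0)]
cover [0.5633 0.2121] 4.44 in housing mm [-39.2  -0.1]
```

View pics/home2.png

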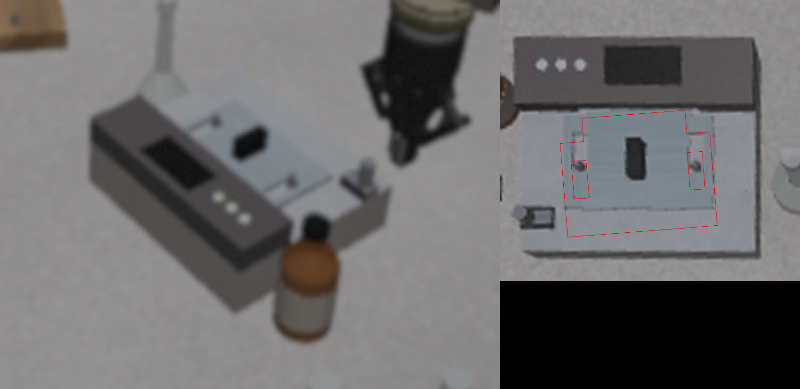

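The cover is home: its front edge is about 45 mm behind the deck's front edge (housing x≈−65), the tongue is hidden in the slot, and the pins sit at the front ends of the cover's slots. Next I push the bolt across.

Call:
{"fn": "jog_arm", "kwargs": {
  "targets": [
    [-0.2, 0.5, 1.5, 0, -0.4, 0.3],
    [-0.2, 0.5, 3.5, 0, -0.4, 0.3],
    [-0.2, 0.5, 5.2, 0, -0.4, 0.3],
    [-0.2, 0.5, 5.2, 0, -0.4, 0.3],
    [-0.2, 1.3, 5.2, 0, -0.4, 0.3],
    [-0.2, 2, 5.2, 0, -0.4, 0.3],
    [-0.2, 2.7, 5.2, 0, -0.4, 0.3],
    [-0.2, 3.4, 5.2, 0, -0.4, 0.3]
  ]
}}

```text
time_s: 17.1
position: [0.5298, 0.332, 0.0849]
tool_rot: [[1.0, -0.007, 0.001], [-0.007, -1.0, 0.001], [0.001, -0.001, -1.0]]
ft_force: [0.9, 1.3, 1.0]
grip_width: -0.0001
gripper_force: 0.8
```

Call:
{"fn": "jog_arm", "kwargs": {
  "targets": [
    [0, 0.5, 0, 0, 0, 0],
    [0, 0.9, 0, 0, 0, 0],
    [0, 1.1, 0, 0, 0, 0],
    [0, 1.3, 0, 0, 0, 0],
    [0, 1.3, 0, 0, 0, 0]
  ]
}}

```text
time_s: 17.52
position: [0.529, 0.3196, 0.0838]
tool_rot: [[1.0, -0.007, -0.002], [-0.007, -1.0, -0.001], [-0.002, 0.001, -1.0]]
ft_force: [-0.1, 1.0, -0.4]
grip_width: 0.0
gripper_force: 0.0
```

Call:
{"fn": "jog_arm", "kwargs": {
  "targets": [
    [0, 0.1, 0, 0, 0, 0],
    [0, 0.2, 0, 0, 0, 0],
    [0, 0.3, 0, 0, 0, 0],
    [0, 0.3, 0, 0, 0, 0]
  ]
}}

```text
time_s: 17.85
position: [0.5289, 0.3182, 0.0837]
tool_rot: [[1.0, -0.006, -0.001], [-0.006, -1.0, 0.002], [-0.001, -0.002, -1.0]]
ft_force: [0.4, 7.2, 0.1]
grip_width: -0.0001
gripper_force: 4.1
```

Call:
{"fn": "jog_arm", "kwargs": {
  "targets": [
    [0, 0.1, 0, 0, 0, 0],
    [0, 0.2, 0, 0, 0, 0],
    [0, 0.2, 0, 0, 0, 0]
  ]
}}

```text
time_s: 18.1
position: [0.5289, 0.3178, 0.0839]
tool_rot: [[1.0, -0.006, -0.0], [-0.006, -1.0, 0.005], [-0.0, -0.005, -1.0]]
ft_force: [1.6, 16.1, -0.7]
grip_width: 0.0001
gripper_force: 8.1
```

The bolt is at its stop after about 30 mm. Now back off and check.

Call:
{"fn": "jog_arm", "kwargs": {
  "targets": [
    [0, -1, 0, 0, 0, 0],
    [0, -3, 0, 0, 0, 0],
    [0, -3, -4, 0, 0, 0],
    [0, -3, -8, 0, 0, 0],
    [-4, -3, -10, 0, 0, 0],
    [-8, -3, -12, 0, 0, 0],
    [-12, -3, -12, 0, 0, 0],
    [-12, -3, -12, 0, 0, 0]
  ]
}}

```text
time_s: 18.77
position: [0.4038, 0.3456, 0.2052]
tool_rot: [[1.0, -0.004, -0.003], [-0.004, -1.0, -0.001], [-0.003, 0.001, -1.0]]
ft_force: [0.4, 0.5, -0.6]
grip_width: -0.0001
gripper_force: 0.0
```

Call:
{"fn": "jog_arm", "kwargs": {
  "targets": [
    [0, 0, 0, 0, 0, 0],
    [0, 0, 0, 0, 0, 0],
    [0, 0, 0, 0, 0, 0]
  ]
}}

```text
time_s: 19.02
position: [0.4104, 0.3456, 0.2034]
tool_rot: [[1.0, -0.007, -0.002], [-0.007, -1.0, -0.001], [-0.002, 0.001, -1.0]]
ft_force: [-0.1, -0.1, -0.3]
grip_width: 0.0004
gripper_force: 0.0
```

Run:
```python
from h import *
s=cap("scene")["frame"][130:330,130:400,::-1]; t=cap("top")["frame"][100:300,80:380,::-1]
o=np.zeros((600,800,3),np.uint8); o[:296,:400]=cv2.resize(s,(400,296),interpolation=cv2.INTER_CUBIC); o[:267,400:]=cv2.resize(t,(400,267),interpolation=cv2.INTER_CUBIC)
z,_,_,_=ortho(cap("top"),.48,.72,.05,.37,.065); o[300:,:400]=cv2.resize(z[:,:,::-1],(400,300)); cv2.imwrite('pics/end.png',o)
```

```text
(no output)
```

View pics/end.png

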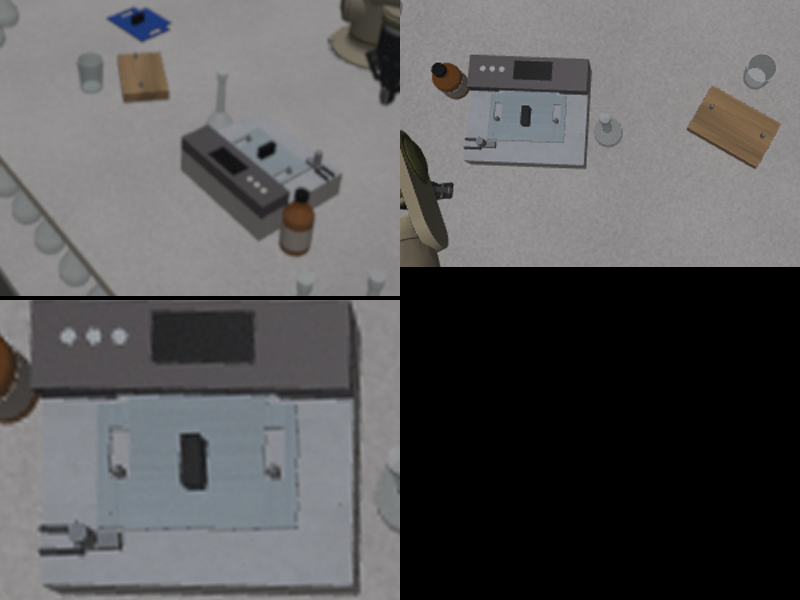

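The cover is home, with its front edge at row 527 in the ortho view. The bolt is across in front of it at (120,540), and the flask, bottle and beaker are standing where they were.

```bash
python3 -c "
from rig import env
print(env.close_job())"
```

```text
the job is handed in; nothing more can be done
None
```

The job is handed in: the cover's tongue is fully home in the slot, the bolt is fully across in front of it, and the flask, bottle and beaker are still standing in place; it took about 19 s of the 72 s allowed.

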